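# Show the name seal to the inspection camera

## Task

Pull the door of the small desk cabinet wide open by its handle, take the name seal off the shelf on the inside of the door, and present it to the inspection camera: the rubber underside centred in front of the lens and square to it, 9 cm away, with the long side of the rubber running along the wide side of the camera head. Finish while still holding the seal there, steady in the air, with the door left open; do not knock the camera or push the mouse, ink pad or glue stick about.

Things in the scene. Friction and masses are not known exactly. Their poses are not given: they have to be found in the camera images.
- cabinet: small grey desk cabinet, 110 deep (x) x 190 wide (y) x 130 high, fixed to the desk, with an off-white door over its whole front (the -x side). Origin: centre of the underside. x points into the cabinet away from the door, y to the left, z up. Its turn differs from run to run.
- door_leaf (a joint): cabinet door angle, rad: 0 shut, 1.57 square to the front, stop 1.9. Vertical hinge at the cabinet's left (+y) front edge; the free edge swings out towards -x, then round to the left. Light friction, no latch or spring: stays where left. Panel 10 thick, upper edge 127 mm above the desk. Inside it carries a white shelf that swings out with it.
- hinge_axis (a point): point on the door's hinge axis, 105 mm above the desk; frame turns with the door (shut: axes as the cabinet's; panel runs 188 mm along its -y, inside looks along its +x). In this frame the door shelf lies inside its rim at x 20 to 52 mm, y -135 to -45 mm; its floor is 46 mm, its rim 64 mm above the desk.
- handle_grip (a point): point on the upright steel bar handle outside the door near its free edge, 105 mm above the desk, in the bar's middle. Round bar 10 mm in diameter, 52 to 120 mm above the desk, 35 mm out from the panel, 165 mm from the hinge, a stay to the panel at each end. Frame turns with the door: x square to the panel into the cabinet, y along it to the hinge. Take it from above, fingers closing along y.
- name_seal: name seal (stamp) of reddish-brown wood, 67 high, 40 to 85 g: round grip up to 23 mm in diameter over a foot 20 (x) x 42 (y) x 12 mm whose underside is the rubber. Starts standing on the shelf inside the shut door, hidden, long side along the door. Origin: centre of the rubber; z up through the grip. Take the grip from above, about 48 mm above the rubber, fingers closing along the door.
- lens (a point): centre of the camera's front lens. z is the viewing direction (away from the camera), y runs along the wide side of the camera head (60 mm, the other side is 34 mm). The rubber's centre belongs 90 mm from this point along z, the seal's z along this z and the seal's y along this y (either way round).
- camera_stand: inspection camera on a round black foot 92 in diameter with an aluminium fork, fixed to the desk; a black box-shaped head with a round lens is held in the fork on a level pivot 70 mm above the desk, the lens 40 mm from the pivot. Origin: centre of the foot's underside, x pointing away from the side to which the head leans.
- camera_head (a joint): lean of the camera head from looking straight up, in rad; positive leans its view to the stand's -x (roughly towards the robot). It differs from run to run, is held by stiff friction and must stay as it is.
- mouse: white computer mouse, 60 x 106 x 38, bystander, origin at the centre of the underside
- ink_pad: flat closed red ink pad tin, 54 x 84 x 17, bystander, origin at the centre of the underside
- glue_stick: upright glue stick, 27 in diameter, 92 high, bystander, origin at the centre of the underside
Mind the look-alikes: they are no part of the job. Leave any turquoise look-alike of the camera_stand alone.

How it is judged:
By the outcome, as a careful person would: the job done as asked, in the order asked, and still so for the second after the job is handed in, while the arm keeps its last pose, push and grip.
It also fails if it takes over 51 s, if anything falls off the work surface, if the arm or the gripper's body presses on something with over 40 N, if the wrist force passes 120 N, or if a joint passes its speed limit or range.

## Robot

A 6-joint arm with a two-finger parallel gripper is mounted at the origin on a cart in front of the work surface, level with it; the furniture and walls round the work are solid. World frame = base frame: x ahead of the robot, y to its left, z up, the work surface at z = 0. Lengths are in m, angles in rad, forces in N, time in s.
With the tool pointing down it reaches from about 0.25 to 0.775 m from the base axis. Payload 4 kg.
Tool frame: the origin (TCP) lies between the finger pads, 19 mm behind the fingertips; this is the grasp point; z points along the fingers, y is the line along which they close (so a half turn about z gives the same grasp; the last joint's range is limited). The gripper opens to 85 mm and grips with 20 to 120 N. Pads are 22 mm wide; open, the fingers measure 114 mm over their backs; the gripper's body (76 mm by 85 mm) begins 54 mm behind the grasp point. The pads swing forward as they close: fully open they stand 13 mm farther back than shut.
Start: joints at [1.114, 0.087, 1.371, -0, 1.684, -0.103], TCP at [0.191, 0.516, 0.25] pointing down, gripper open.
Joint ranges: [-3.1, 3.1], [-0.76, 2.03], [0.27, 2.55], [-1.08, 4.22], [0.17, 2.65], [-2.57, 2.57]. Speed limits (rad/s): [2.79, 2.79, 3.14, 3.14, 3.14, 3.14].

## Interface

Orientations are given as a unit quaternion [w, x, y, z].
In Python, from station import robot, cams gives the robot as it stands.
- The arm moves only by the tool play_rows, never from a script. Its argument "commands" is a list of rows, each a list of 4 numbers: the shift along the world's x, y, z in m, then the turn about the world's z in units of 8 degrees (1.0 is 8 degrees). In form: [[x, y, z, spin], ...]. A call has 1 to 8 rows; each row shifts and turns the commanded pose from where the row before left it; what a row does not reach is not made up. A row lasts 1/8 s, in which the tool goes at most 62.5 mm and 10.7 degrees, less where a joint would pass 70% of its speed; a pose out of reach is approached as far as the arm can. A call with a gripper value outside its range is refused whole. "fingers" is the finger opening in m, from 0 to 0.0854, set as the call begins (left out, the last holds). The fingers move at their own pace and stop on an object; "squeeze" is the grip in N (left out, the last holds). Time passes only in rows, so rows that do not move let the fingers close. It gives the time, the measured TCP pose, the force, the opening and the grip force at its end, in the units of the state.
- robot.get_state(): the state, without advancing time (a new reading comes with each control period).
- cams.camera(name): name is "side" or "top" or "wrist"; returns the picture (384x512x3 uint8, red, green, blue); there is no depth.
- cams.camera_params(name): a dict with "camera_matrix" (3x3 intrinsics, pixels), "world_from_camera" (4x4, takes a point from camera to world coordinates); the wrist camera has in their place "tool_from_camera" (4x4, takes a point from camera to tool coordinates, whose origin is the TCP and whose axes are the flange's). Camera axes: x right, y up, looking along -z (the intrinsics and any distortion apply to the point x, -y, -z); pixel columns grow to the right and rows downward; lengths in m; the calibration is good to about 2 mm. A picture is of the moment at which its call begins: read the wrist's pose just before it. camera_params takes no time and is no camera call.
- robot.close_job(): hands the job in; it is judged then, once.
The state is a dict: "t": time; "qpos": joint angles; "joint_vel": joint speeds; "tau": joint torques, N m; "position": TCP position; "orientation": TCP orientation; "contact_force": force on the tool from outside, world axes, zero at the start; "ft_torque": the same for the moment, N m; "finger_gap": opening from 0.0 (shut) to 1.0 (fully open); "finger_force": force on a finger pad.
Only numpy, scipy, OpenCV 4.12 (cv2) and the standard library are available. Lean on these libraries where they do the work, as an engineer would, in place of code of your own. Each camera call takes 0.05 s, during which the arm holds its last target. There are 200 camera calls.

## Working session

There is one attempt and no reset: what is moved stays moved. The work goes in short steps, Python scripts to look and compute and a tool call to move; the robot and the scene stay as the last step left them, time stands still between calls to the robot, and variables do not carry over. Pictures are saved under pics/ and viewed, at most 10 in all, crops included, and the job is handed in when it is done.

Besides the shell and the picture viewer there is one more tool, called after ">>>" as name([rows], argument=value, ...), one row to a line, values as JSON. play_rows: Moves the arm, as the interface text tells. Its arguments: {"type":"object","properties":{"commands":{"type":"array","items":{"type":"array","items":{"type":"number"}}},"fingers":{"type":"number"},"squeeze":{"type":"number"}},"required":["commands"]}

```bash
ls; mkdir -p pics
cat > h.py <<'E'
import numpy as np, cv2
from station import robot, cams
from scipy.spatial.transform import Rotation as R
def quat(q): return R.from_quat([q[1],q[2],q[3],q[0]])
def T_wc(name, st=None):
    p=cams.camera_params(name)
    if 'world_from_camera' in p: return np.array(p['camera_matrix']),np.array(p['world_from_camera']),p
    st=st or robot.get_state(); T=np.eye(4); T[:3,:3]=quat(st['orientation']).as_matrix(); T[:3,3]=st['position']
    return np.array(p['camera_matrix']),T@np.array(p['tool_from_camera']),p
def ray(K,T,uv,d=None):
    u=cv2.undistortPoints(np.array([[uv]],float),K,d)[0,0]
    v=T[:3,:3]@np.array([u[0],-u[1],-1.0]); return T[:3,3],v
def onplane(K,T,uv,z,d=None):
    o,v=ray(K,T,uv,d); return o+v*(z-o[2])/v[2]
def proj(K,T,P,d=None):
    c=np.linalg.inv(T)@np.append(P,1); p=cv2.projectPoints(np.array([[c[0],-c[1],-c[2]]]),np.zeros(3),np.zeros(3),K,d)[0]; return p[0,0]
def tri(a,b):
    (o1,v1),(o2,v2)=a,b; A=np.stack([v1,-v2],1); s=np.linalg.lstsq(A,o2-o1,rcond=None)[0]
    p,q=o1+s[0]*v1,o2+s[1]*v2; return (p+q)/2,np.linalg.norm(p-q)
E
python3 - <<'E'
from h import *
st=robot.get_state(); print({k:np.round(v,3) for k,v in st.items()})
for n in ['side','top','wrist']:
    im=cams.camera(n); cv2.imwrite(f'pics/{n}0.png',im[:,:,::-1]); K,T,p=T_wc(n); print(n,K.tolist(),np.round(T,3).tolist(),[k for k in p],p.get('distortion'))
a=np.hstack([cv2.imread('pics/top0.png'),cv2.imread('pics/side0.png')]);
E
```

```text
pics
{'t': np.float64(0.0), 'qpos': array([ 1.114,  0.088,  1.372,  0.   ,  1.684, -0.103]), 'joint_vel': array([-0.001,  0.002, -0.001, -0.   , -0.001, -0.002]), 'tau': array([-0.0000e+00, -3.5187e+01, -3.1328e+01, -0.0000e+00,  1.1000e-02,
       -0.0000e+00]), 'position': array([0.19 , 0.516, 0.249]), 'orientation': array([-0.   ,  0.176,  0.984, -0.001]), 'contact_force': array([-0.697,  1.165, -0.305]), 'ft_torque': array([-0.003, -0.03 ,  0.052]), 'finger_force': np.float64(0.0), 'finger_gap': np.float64(0.997)}
side [[481.10994382983665, 0.0, 249.75086347129266], [0.0, 481.10994382983665, 195.98506944588362], [0.0, 0.0, 1.0]] [[-0.098, 0.892, -0.442, -0.072], [-0.995, -0.084, 0.051, -0.009], [0.008, 0.445, 0.896, 1.246], [0.0, 0.0, 0.0, 1.0]] ['camera_matrix', 'world_from_camera'] None
top [[446.34382932557344, 0.0, 252.492723879171], [0.0, 446.34382932557344, 185.48289713483314], [0.0, 0.0, 1.0]] [[-0.022, 0.976, -0.216, 0.268], [-1.0, -0.023, 0.001, -0.062], [-0.004, 0.216, 0.976, 1.208], [0.0, 0.0, 0.0, 1.0]] ['camera_matrix', 'world_from_camera'] None
wrist [[324.7748865828366, 0.0, 250.92817089335435], [0.0, 324.7748865828366, 190.39424032199352], [0.0, 0.0, 1.0]] [[0.347, -0.905, -0.246, 0.127], [0.938, 0.334, 0.093, 0.539], [-0.002, -0.264, 0.965, 0.372], [0.0, 0.0, 0.0, 1.0]] ['camera_matrix', 'tool_from_camera'] None
```

View pics/top0.png

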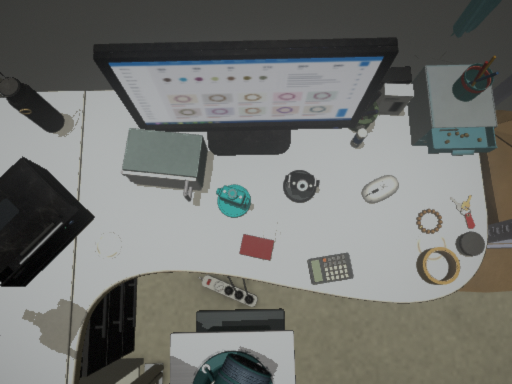

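View pics/side0.png

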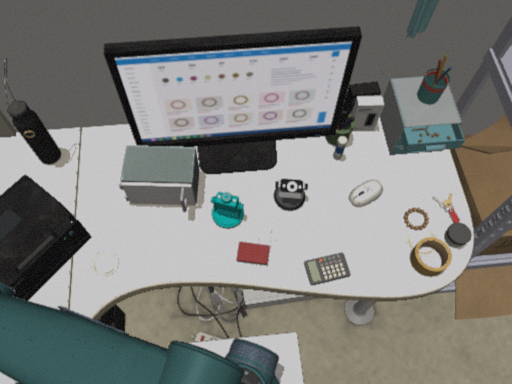

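The top view shows a grey cabinet at (165,158) with its handle at (188,190). The black camera stand is at (300,186) and a turquoise look-alike at (234,200). The ink pad is at (257,247), the mouse at (380,189) and the glue stick at (360,137). The side view shows the same layout, with the black stand at (291,192), the handle at (184,200) and the cabinet at (160,175). The black stand with the aluminium fork fits the description. I'll confirm it in one enlarged crop.

Run:
```python
from h import *
t=cv2.imread('pics/top0.png'); s=cv2.imread('pics/side0.png')
def c(im,x,y,w,h): return cv2.resize(im[y:y+h,x:x+w],(400,300),interpolation=cv2.INTER_CUBIC)
cv2.imwrite('pics/crop1.png',np.vstack([np.hstack([c(t,115,120,100,75),c(t,260,155,80,60)]),np.hstack([c(s,112,140,100,75),c(s,250,160,80,60)])]))
K,T,_=T_wc('top')
for uv in [(188,190),(165,158),(300,186),(234,200),(257,247),(380,189)]: print(uv,onplane(K,T,uv,0.1).round(3),onplane(K,T,uv,0).round(3))
```

```text
(188, 190) [0.505 0.101 0.1  ] [0.527 0.116 0.   ]
(165, 158) [0.591 0.161 0.1  ] [0.62  0.181 0.   ]
(300, 186) [ 0.509 -0.184  0.1  ] [ 0.531 -0.195  0.   ]
(234, 200) [ 0.477 -0.015  0.1  ] [ 0.495 -0.011  0.   ]
(257, 247) [ 0.357 -0.071  0.1  ] [ 0.365 -0.071  0.   ]
(380, 189) [ 0.496 -0.386  0.1  ] [ 0.517 -0.415  0.   ]
```

View pics/crop1.png

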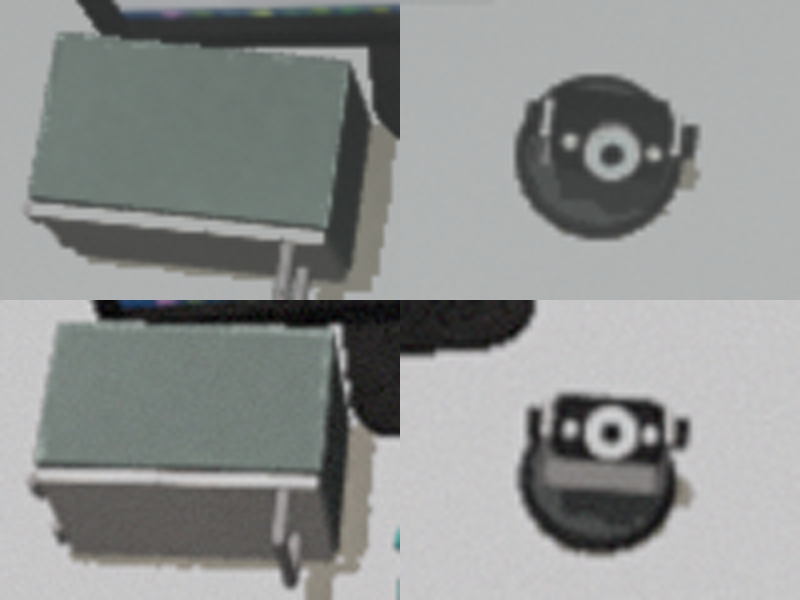

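The crop confirms it. The black head with its white lens ring, in an aluminium fork on a round black foot, is centred at top px (302,186) and side px (292,187). The cabinet's white door edge runs from top px (122,172) to (196,179), and the handle bar is near (188,185).

Run:
```python
from h import *
Kt,Tt,_=T_wc('top'); Ks,Ts,_=T_wc('side')
t=lambda u,v: ray(Kt,Tt,(u,v)); s=lambda u,v: ray(Ks,Ts,(u,v))
print('lens',tri(t(302.2,185.6),s(292.4,186.6)))
# door top edge front
a=onplane(Kt,Tt,(115+28/4-.5,120+213/4-.5),.127);b=onplane(Kt,Tt,(115+325/4-.5,120+240/4-.5),.127)
print(a,b,np.linalg.norm(a-b),np.degrees(np.arctan2(*(a-b)[1::-1])))
a2=onplane(Ks,Ts,(112+38/4-.5,140+186/4-.5),.127);b2=onplane(Ks,Ts,(112+318/4-.5,140+186/4-.5),.127)
print(a2,b2,np.linalg.norm(a2-b2),np.degrees(np.arctan2(*(a2-b2)[1::-1])))
# handle top
print('htop',tri(t(115+288/4,120+243/4),s(112+282/4,140+190/4)),onplane(Kt,Tt,(115+288/4,120+243/4),.12),onplane(Ks,Ts,(112+282/4,140+190/4),.12))
print('foot',onplane(Kt,Tt,(260+198.5/5,155+156.5/5),.01))
st=robot.get_state();M=quat(st['orientation']).as_matrix();print(M.round(3))
print(np.round(cams.camera_params('wrist')['tool_from_camera'],3))
```

```text
lens (array([ 0.50887176, -0.1894701 ,  0.10380283]), np.float64(0.0014608311560348282))
[0.54728701 0.26349879 0.127     ] [0.52561785 0.07786393 0.127     ] 0.186895300706805 83.34199316016638
[0.54090337 0.26039712 0.127     ] [0.52372446 0.07811421 0.127     ] 0.183090617476719 84.61617082389016
htop (array([0.52433325, 0.10073087, 0.12129554]), np.float64(0.0005302051076200657)) [0.52458191 0.10066076 0.12      ] [0.52509111 0.10111923 0.12      ]
foot [ 0.52760528 -0.19255811  0.01      ]
[[-0.938  0.347 -0.001]
 [ 0.347  0.938 -0.002]
 [ 0.    -0.002 -1.   ]]
[[-0.001  0.965  0.264  0.067]
 [ 1.     0.     0.001 -0.   ]
 [ 0.     0.264 -0.965 -0.123]
 [ 0.     0.     0.     1.   ]]
```

>>> play_rows([
  [0.029,-0.048,0.004,0.225],
  [0.029,-0.048,0.004,0.225],
  [0.029,-0.048,0.004,0.225],
  [0.029,-0.048,0.004,0.225],
  [0.029,-0.048,0.004,0.225],
  [0.029,-0.048,0.004,0.225],
  [0.029,-0.048,0.004,0.225],
  [0.029,-0.048,0.004,0.225],
], fingers=0.06)

```text
t: 1.15
position: [0.4231, 0.1303, 0.282]
orientation: [0.0, 0.051, 0.999, 0.0]
contact_force: [0.9, -0.3, 1.0]
finger_gap: 0.704
finger_force: 0.0
```

>>> play_rows([
  [0,0,0,0],
  [0,0,0,0],
])

```text
t: 1.4
position: [0.4223, 0.132, 0.2817]
orientation: [-0.001, 0.052, 0.999, 0.0]
contact_force: [0.2, -0.3, -0.1]
finger_gap: 0.704
finger_force: 0.0
```

```bash
cat > snap.py <<'E'
import sys,pickle
from h import *
n=sys.argv[1]; st=robot.get_state(); im=cams.camera('wrist')[:,:,::-1]
K,T,_=T_wc('wrist',st); pickle.dump((K,T),open(f'pics/{n}.pkl','wb'))
cv2.imwrite(f'pics/{n}.png',im); print(st['t'],np.round(st['position'],4),np.round(quat(st['orientation']).as_matrix()[:,1],3),np.round(st['qpos'],2))
E
python3 snap.py w1
```

```text
1.4 [0.4223 0.132  0.2817] [0.103 0.995 0.   ] [ 0.17 -0.16  1.55  0.    1.75 -1.29]
```

View pics/w1.png

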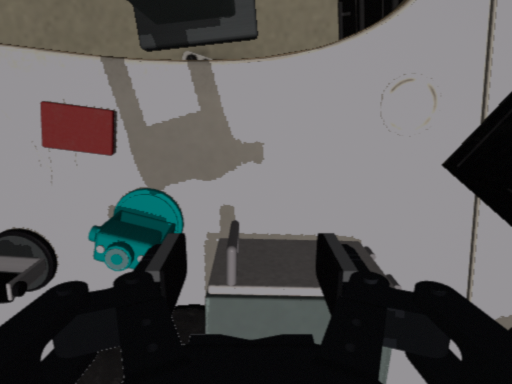

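The wrist view shows the handle bar and its stays at px (236,222)–(231,283), the door's top edge at row ≈291 from column 208 rightwards, and the turquoise look-alike at (140,235).

Run:
```python
from h import *; import pickle
K,T=pickle.load(open('pics/w1.pkl','rb'))
im=cv2.imread('pics/w1.png')
l=onplane(K,T,(208,292),.127); r=onplane(K,T,(362,294),.127); print('edge',l,r,np.degrees(np.arctan2(*(r-l)[1::-1])))
H=np.array([.546,.262,0]);a=np.radians(-6.2);x=np.array([np.cos(a),np.sin(a),0]);y=np.array([-x[1],x[0],0])
for out in(.035,.04,.045):
  for z in(.052,.086,.12): print(out,z,proj(K,T,H-.165*y-out*x+[0,0,z]).round(1),(H-.165*y-out*x).round(3))
for yy in(0,-.188): print(proj(K,T,H+yy*y+[0,0,.127]).round(1))
cv2.imwrite('pics/w1c.png',cv2.resize(im[205:305,190:340],(800,533),interpolation=cv2.INTER_CUBIC))
```

```text
edge [0.52800358 0.07902542 0.127     ] [0.54573109 0.22755225 0.127     ] 83.19362765915426
0.035 0.052 [231.4 227.7] [0.493 0.102 0.   ]
0.035 0.086 [229.6 239.6] [0.493 0.102 0.   ]
0.035 0.12 [227.4 254.1] [0.493 0.102 0.   ]
0.04 0.052 [231.4 223.6] [0.488 0.102 0.   ]
0.04 0.086 [229.5 235.2] [0.488 0.102 0.   ]
0.04 0.12 [227.3 249.3] [0.488 0.102 0.   ]
0.045 0.052 [231.4 219.6] [0.483 0.103 0.   ]
0.045 0.086 [229.5 230.8] [0.483 0.103 0.   ]
0.045 0.12 [227.2 244.5] [0.483 0.103 0.   ]
[397.7 291. ]
[203.7 290.3]
```

View pics/w1c.png

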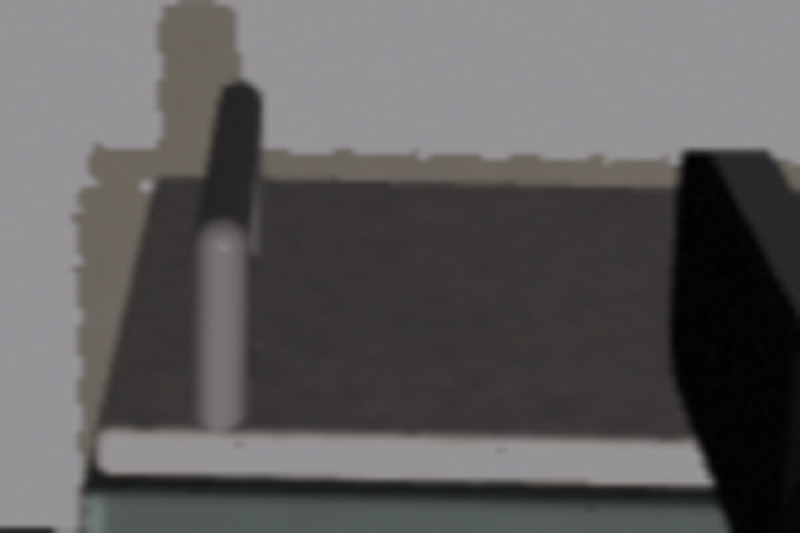

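The crop shows the bar's top end at crop (222,238), which is px (231.6,249.6). Its bottom end is near px (235,222), and the panel's outer top edge is at row ≈286.

Run:
```python
from h import *; import pickle
K,T=pickle.load(open('pics/w1.pkl','rb'))
print('top',onplane(K,T,(231.6,249.6),.12),'bot',onplane(K,T,(235,223),.052))
a=onplane(K,T,(208.4,286),.127);b=onplane(K,T,(190+690/5.33,205+437/5.33),.127);print(a,b,np.degrees(np.arctan2(*(b-a)[1::-1])))
```

```text
top [0.48913899 0.10633404 0.12      ] bot [0.48807102 0.10652504 0.052     ]
[0.52154742 0.08031453 0.127     ] [0.53375046 0.18680188 0.127     ] 83.46264000742048
```

>>> play_rows([
  [0.033,-0.013,-0.02,0],
  [0.033,-0.0126,-0.02,0],
  [0,0,-0.035,0],
  [0,0,-0.035,0],
  [0,0,-0.035,0],
  [0,0,-0.032,0],
  [0,0,0,0],
], fingers=0.04)

```text
t: 2.33
position: [0.4856, 0.1077, 0.102]
orientation: [-0.004, 0.05, 0.999, -0.0]
contact_force: [0.1, -0.5, 0.6]
finger_gap: 0.468
finger_force: 0.0
```

>>> play_rows([
  [0,0,0,0],
  [0,0,0,0],
  [0,0,0,0],
], fingers=0.0, squeeze=30)

```text
t: 2.7
position: [0.4896, 0.1061, 0.1072]
orientation: [0.002, 0.051, 0.999, -0.0]
contact_force: [-0.9, -2.5, 4.7]
finger_gap: 0.109
finger_force: 29.6
```

Run:
```python
import numpy as np
C=np.array([.542,.266]);r0=np.array([.489,.106])-C
t=np.linspace(0,1.70,17)
P=np.array([C+[r0[0]*np.cos(a)+r0[1]*np.sin(a),-r0[0]*np.sin(a)+r0[1]*np.cos(a)] for a in t])
for d in np.diff(P,axis=0): print([round(d[0],4),round(d[1],4),0,-.76],end=', ')
print(P[-1])
```

```text
[np.float64(-0.0167), np.float64(0.0065), 0, -0.76], [np.float64(-0.0159), np.float64(0.0083), 0, -0.76], [np.float64(-0.0149), np.float64(0.0099), 0, -0.76], [np.float64(-0.0138), np.float64(0.0114), 0, -0.76], [np.float64(-0.0125), np.float64(0.0128), 0, -0.76], [np.float64(-0.0111), np.float64(0.0141), 0, -0.76], [np.float64(-0.0095), np.float64(0.0152), 0, -0.76], [np.float64(-0.0079), np.float64(0.0161), 0, -0.76], [np.float64(-0.0061), np.float64(0.0168), 0, -0.76], [np.float64(-0.0043), np.float64(0.0174), 0, -0.76], [np.float64(-0.0024), np.float64(0.0177), 0, -0.76], [np.float64(-0.0005), np.float64(0.0179), 0, -0.76], [np.float64(0.0014), np.float64(0.0178), 0, -0.76], [np.float64(0.0033), np.float64(0.0176), 0, -0.76], [np.float64(0.0051), np.float64(0.0172), 0, -0.76], [np.float64(0.0069), np.float64(0.0165), 0, -0.76], [0.39016239 0.33917335]
```

>>> play_rows([
  [-0.008,0.003,0,-0.38],
  [-0.0087,0.0035,0,-0.38],
  [-0.016,0.008,0,-0.76],
  [-0.015,0.01,0,-0.76],
  [-0.0138,0.0114,0,-0.76],
  [-0.0125,0.0128,0,-0.76],
  [-0.006,0.007,0,-0.38],
  [-0.0051,0.0071,0,-0.38],
])

```text
t: 3.7
position: [0.4106, 0.1741, 0.1073]
orientation: [0.007, 0.362, 0.932, 0.009]
contact_force: [22.7, 14.8, -13.3]
finger_gap: 0.108
finger_force: 33.7
```

>>> play_rows([
  [0.004,0.003,0,0],
  [0,0,0,0],
])

```text
t: 3.95
position: [0.4106, 0.1743, 0.1072]
orientation: [0.003, 0.361, 0.933, 0.004]
contact_force: [7.0, 4.9, -0.9]
finger_gap: 0.105
finger_force: 30.0
```

Run:
```python
import numpy as np
C=np.array([.553,.262]);r0=np.array([.411,.1747])-C
t=np.linspace(0,1.05,11)
P=np.array([C+[r0[0]*np.cos(a)+r0[1]*np.sin(a),-r0[0]*np.sin(a)+r0[1]*np.cos(a)] for a in t])
P[0]=[.4084,.172]
for d in np.diff(P,axis=0): print([float(round(d[0],4)),float(round(d[1],4)),0,-.75],end=', ')
print(P[-1])
```

```text
[-0.0058, 0.0181, 0, -0.75], [-0.0067, 0.0162, 0, -0.75], [-0.005, 0.0168, 0, -0.75], [-0.0032, 0.0172, 0, -0.75], [-0.0014, 0.0174, 0, -0.75], [0.0005, 0.0175, 0, -0.75], [0.0023, 0.0173, 0, -0.75], [0.0041, 0.017, 0, -0.75], [0.0059, 0.0165, 0, -0.75], [0.0076, 0.0158, 0, -0.75], [0.40661886 0.34173615]
```

>>> play_rows([
  [-0.003,0.009,0,-0.37],
  [-0.0028,0.0091,0,-0.38],
  [-0.0067,0.0162,0,-0.75],
  [-0.005,0.0168,0,-0.75],
  [-0.0032,0.0172,0,-0.75],
  [-0.0014,0.0174,0,-0.75],
  [0.0005,0.0175,0,-0.75],
  [0.0023,0.0173,0,-0.75],
])

```text
t: 4.95
position: [0.3881, 0.2941, 0.1072]
orientation: [-0.0, 0.672, 0.74, 0.001]
contact_force: [-0.8, 0.7, 6.0]
finger_gap: 0.106
finger_force: 30.1
```

>>> play_rows([
  [0.0041,0.017,0,-0.75],
  [0.003,0.008,0,-0.38],
  [0.0029,0.0085,0,-0.37],
  [0.0038,0.008,0,-0.38],
  [0.0038,0.0078,0,-0.37],
  [0,0,0,0],
])

```text
t: 5.7
position: [0.4055, 0.3442, 0.1072]
orientation: [-0.002, 0.779, 0.627, 0.002]
contact_force: [-3.9, 3.1, 6.4]
finger_gap: 0.106
finger_force: 30.1
```

>>> play_rows([
  [0,0,0,0],
  [0,0,0,0],
], fingers=0.04)

```text
t: 5.95
position: [0.4058, 0.3418, 0.105]
orientation: [0.0, 0.779, 0.627, 0.0]
contact_force: [0.4, 0.6, -0.9]
finger_gap: 0.471
finger_force: 0.0
```

>>> play_rows([
  [0,0,0.03,0],
  [0,0,0.05,0],
  [0.005,-0.015,0.05,0],
  [0.01,-0.035,0.04,0],
  [0.01,-0.05,0,0],
  [0.01,-0.04,0,0],
  [0,-0.02,0,0],
  [0,0,0,0],
], fingers=0.05)

```text
t: 6.95
position: [0.4409, 0.1806, 0.275]
orientation: [0.0, 0.78, 0.626, 0.0]
contact_force: [0.9, 0.4, -0.0]
finger_gap: 0.588
finger_force: 0.0
```

>>> play_rows([
  [0,0,0,0],
])

```text
t: 7.08
position: [0.4407, 0.1823, 0.2749]
orientation: [-0.0, 0.779, 0.627, 0.0]
contact_force: [0.6, -0.1, -0.7]
finger_gap: 0.584
finger_force: 0.0
```

```bash
python3 snap.py w2
```

```text
7.075 [0.4407 0.1823 0.2749] [ 0.977 -0.214 -0.   ] [ 0.27 -0.08  1.49  0.    1.73  0.49]
```

View pics/w2.png

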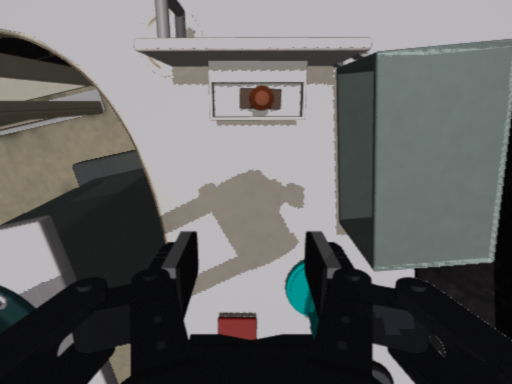

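The door is open square to the image, with the shelf at px (210–307, 62–120). The reddish seal's grip top is at (262,97) and its foot spans (240–281, 89–110).

Run:
```python
from h import *; import pickle
K,T=pickle.load(open('pics/w2.pkl','rb')); im=cv2.imread('pics/w2.png').astype(int)
b,g,r=im[...,0],im[...,1],im[...,2]
m=((r>b*1.4+12)&(r>g*1.25+8)).astype(np.uint8); m[:70]=0;m[135:]=0;m[:,:200]=0;m[:,320:]=0
m=cv2.morphologyEx(m,cv2.MORPH_OPEN,np.ones((3,3),np.uint8))
c=max(cv2.findContours(m,0,1)[0],key=cv2.contourArea);print(cv2.boundingRect(c),cv2.minAreaRect(c))
br=((r>115)&(m>0)).astype(np.uint8); ys,xs=np.nonzero(br);print('bright',xs.mean(),ys.mean(),len(xs))
print('grip top',onplane(K,T,(262,97),.110)); 
for uv in[(240,89),(281,89),(281,110),(240,110)]: print(onplane(K,T,uv,.058).round(4))
for uv in[(138,48),(370,50)]: print('door edge',onplane(K,T,uv,.127).round(4))
for n in ['top','side']: cv2.imwrite(f'pics/{n}1.png',cams.camera(n)[:,:,::-1])
```

```text
(249, 86, 25, 24) ((261.0, 97.5), (23.0, 24.0), 90.0)
bright 261.39830508474574 96.7542372881356 118
grip top [0.46433105 0.24905971 0.11      ]
[0.4461 0.2616 0.058 ]
[0.4862 0.2528 0.058 ]
[0.4823 0.2327 0.058 ]
[0.4416 0.2417 0.058 ]
door edge [0.3776 0.3052 0.127 ]
door edge [0.5526 0.2653 0.127 ]
```

>>> play_rows([
  [0.012,0.033,-0.02,0],
  [0.0113,0.0327,-0.04,0],
  [0,0,-0.04,0],
  [0,0,-0.04,0],
  [0,0,-0.025,0],
  [0,0,-0.016,0],
  [0,0,0,0],
  [0,0,0,0],
])

```text
t: 8.22
position: [0.4649, 0.2482, 0.0955]
orientation: [0.0, 0.779, 0.627, 0.001]
contact_force: [-0.4, 0.0, -0.1]
finger_gap: 0.587
finger_force: 0.0
```

>>> play_rows([
  [0,0,0,0],
  [0,0,0,0],
  [0,0,0,0],
], fingers=0.0, squeeze=40)

```text
t: 8.6
position: [0.4649, 0.2479, 0.0955]
orientation: [0.0, 0.779, 0.627, 0.001]
contact_force: [-0.5, -0.1, 4.9]
finger_gap: 0.232
finger_force: 39.6
```

>>> play_rows([
  [0,0,0.015,0],
  [0,0,0.035,0],
  [0,0,0.05,0],
  [0,-0.03,0.04,-0.6],
  [0,-0.05,0,-1.2],
  [0,-0.055,0,-1.2],
  [0,-0.055,0,-1.2],
  [0,-0.055,0,-1.2],
])

```text
t: 9.6
position: [0.4636, 0.001, 0.2346]
orientation: [0.0, 0.956, 0.294, 0.0]
contact_force: [1.3, 0.1, -1.1]
finger_gap: 0.236
finger_force: 39.3
```

>>> play_rows([
  [-0.01,-0.05,0,-1.2],
  [-0.01,-0.05,0,-1.2],
  [-0.01,-0.045,0,-1.2],
  [-0.01,-0.035,0,-1.0],
  [0,-0.015,0,-0.2],
  [0,0,0,0],
  [0,0,0,0],
])

```text
t: 10.48
position: [0.4244, -0.1913, 0.2341]
orientation: [-0.0, 0.999, -0.033, -0.0]
contact_force: [0.4, -0.2, -0.6]
finger_gap: 0.236
finger_force: 39.3
```

```bash
python3 snap.py w3
```

```text
10.475 [ 0.4244 -0.1913  0.2341] [-0.067 -0.998 -0.001] [-0.55 -0.1   1.59  0.    1.65  1.09]
```

View pics/w3.png

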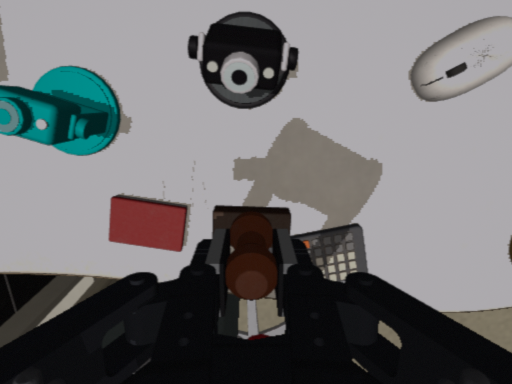

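The wrist view shows the black camera stand with its lens at px (239,75), dots at (212,66) and (268,73), and pivot knobs at (193,47) and (294,59). The seal is held with its foot visible at (214–291, 208+).

Run:
```python
from h import *; import pickle
K,T=pickle.load(open('pics/w3.pkl','rb')); im=cv2.imread('pics/w3.png')
cv2.imwrite('pics/w3c.png',cv2.resize(np.hstack([im[5:115,180:310],im[195:305,190:310]]),(800,352),interpolation=cv2.INTER_CUBIC))
Kt,Tt,_=T_wc('top'); Ks,Ts,_=T_wc('side')
for a,b in [((302.2,185.6),'t'),((292.4,186.6),'s')]:
    k=(Kt,Tt) if b=='t' else (Ks,Ts)
    print('lens',tri(ray(*k,a),ray(K,T,(239.3,75))))
a=onplane(K,T,(193,47),.07);b=onplane(K,T,(294,59),.07);print('knobs',a,b,(a+b)/2,np.degrees(np.arctan2(*(a-b)[1::-1])),np.linalg.norm(a-b))
a=onplane(K,T,(212,66),.102);b=onplane(K,T,(268.5,73),.102);print('dots',a,b,np.degrees(np.arctan2(*(a-b)[1::-1])))
g=im.max(2)<110; m=np.zeros(g.shape,np.uint8); m[5:115,180:305]=g[5:115,180:305]
m=cv2.morphologyEx(m,cv2.MORPH_OPEN,np.ones((3,3),np.uint8));c=max(cv2.findContours(m,0,1)[0],key=cv2.contourArea);print(cv2.boundingRect(c))
```

```text
lens (array([ 0.50963555, -0.18869848,  0.10195866]), np.float64(0.0007377845569701069))
lens (array([ 0.50939901, -0.18937546,  0.10342707]), np.float64(0.0019476219388855623))
knobs [ 0.53639777 -0.15134907  0.07      ] [ 0.52166923 -0.23350728  0.07      ] [ 0.5290335  -0.19242817  0.07      ] 79.83651653214035 0.08346796214070422
dots [ 0.51750534 -0.16882483  0.102     ] [ 0.50983486 -0.21015506  0.102     ] 79.48609391077312
(200, 12, 98, 97)
```

View pics/w3c.png

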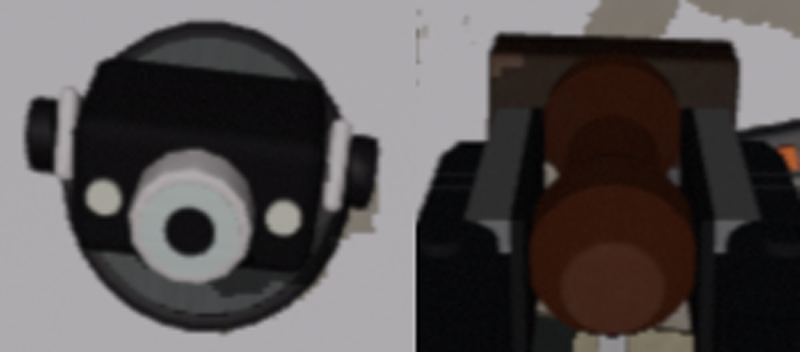

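The enlarged crop puts the lens face centre at crop (190,231), which is px (239.4,77.2). The foot disc is centred at px (244.7,60). The seal is held at its waist, with the foot's long edge parallel to the finger line.

Run:
```python
from h import *; import pickle
K,T=pickle.load(open('pics/w3.pkl','rb'))
Kt,Tt,_=T_wc('top'); Ks,Ts,_=T_wc('side')
w=ray(K,T,(239.4,77.2))
for k,a in [((Kt,Tt),(302.2-.5,185.6-.5)),((Ks,Ts),(292.4-.5,186.6-.5))]: print('lens',tri(ray(*k,a),w))
f=[onplane(K,T,(244.7,60),z) for z in (0,.012)];print('foot',f)
f2=[onplane(Kt,Tt,(260+198.5/5-.5,155+156.5/5-.5),z) for z in (0,.012)];print(f2)
# lens on wrist ray with |lens-pivot|=.04
for P in [np.array([.529,-.1924,.07]),np.append(f[1][:2],.07)]:
    o,v=w; v=v/np.linalg.norm(v); d=o-P; b=d@v; disc=b*b-(d@d-.0016); print(P,disc)
    for s in (-1,1):
        L=o+v*(-b+s*np.sqrt(max(disc,0))); n=(L-P)/.04; print(L.round(4),n.round(3),np.degrees(np.arccos(n[2])))
```

```text
lens (array([ 0.50866577, -0.187817  ,  0.10789489]), np.float64(0.0020781099525906148))
lens (array([ 0.50796102, -0.18845922,  0.10850597]), np.float64(0.0002819743110113024))
foot [array([ 0.53159653, -0.19206579,  0.        ]), array([ 0.53023271, -0.19219858,  0.012     ])]
[array([ 0.53121827, -0.19232817,  0.        ]), array([ 0.52860654, -0.1910338 ,  0.012     ])]
[ 0.529  -0.1924  0.07  ] 0.0012352624811658858
[ 0.5082 -0.1885  0.1039] [-0.52   0.099  0.849] 31.93095763353155
[ 0.513  -0.1864  0.0338] [-0.4    0.151 -0.904] 154.66234278772265
[ 0.53023271 -0.19219858  0.07      ] 0.0011903567303179347
[ 0.5083 -0.1884  0.1032] [-0.549  0.094  0.83 ] 33.86246058636205
[ 0.5129 -0.1864  0.0344] [-0.432  0.146 -0.89 ] 152.86832510242496
```

>>> play_rows([
  [0,0.05,0,0],
  [0,0.05,0,0],
  [0,0,0,0],
  [0,0,0,0],
])

```text
t: 11.02
position: [0.4242, -0.0919, 0.2342]
orientation: [0.0, 0.999, -0.033, 0.0]
contact_force: [-0.8, -0.2, -0.3]
finger_gap: 0.232
finger_force: 39.5
```

```bash
python3 snap.py w4
```

```text
11.025 [ 0.4242 -0.0919  0.2342] [-0.067 -0.998  0.001] [-0.34 -0.17  1.65 -0.    1.66  1.29]
```

>>> play_rows([
  [0,-0.05,0,0],
  [0,-0.05,0,0],
  [0,-0.05,0,0],
  [0,-0.05,0,0],
  [0,0,0,0],
  [0,0,0,0],
])

```text
t: 11.82
position: [0.4236, -0.2929, 0.2336]
orientation: [-0.001, 0.999, -0.035, -0.0]
contact_force: [-0.1, 0.4, -1.2]
finger_gap: 0.236
finger_force: 39.6
```

```bash
python3 snap.py w5
python3 - <<'E'
from h import *; import pickle
o=[]
for n in ['w4','w5']:
    K,T=pickle.load(open(f'pics/{n}.pkl','rb')); u=proj(K,T,np.array([.512,-.19,.1])).round().astype(int); print(n,u)
    im=cv2.imread(f'pics/{n}.png'); p=cv2.copyMakeBorder(im,60,60,70,70,cv2.BORDER_CONSTANT); o.append(p[u[1]:u[1]+120,u[0]:u[0]+140])
    print(u-[70,60])
cv2.imwrite('pics/w45.png',cv2.resize(np.vstack(o),(700,1200),interpolation=cv2.INTER_CUBIC)[:, :] if 0 else cv2.resize(np.hstack(o),(784,336),interpolation=cv2.INTER_CUBIC))
E
```

```text
11.825 [ 0.4236 -0.2929  0.2336] [-0.071 -0.997 -0.001] [-0.72  0.01  1.48  0.    1.65  0.93]
w4 [375  62]
[305   2]
w5 [106  81]
[36 21]
```

View pics/w45.png

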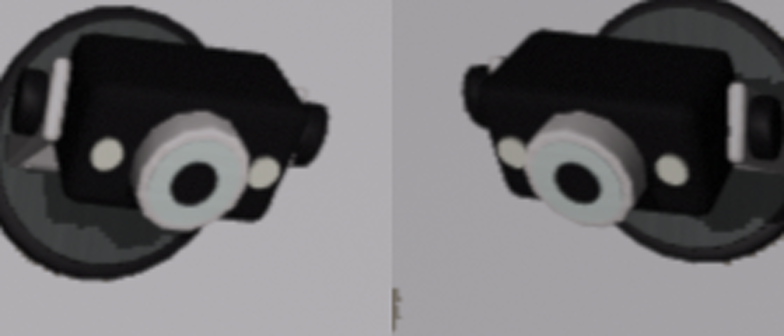

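The two crops show the pupil at px ≈(374.3,67.7) and ≈(102.1,86.4). The white dots and knobs are visible in both.

Run:
```python
from h import *; import pickle
D={n:pickle.load(open(f'pics/{n}.pkl','rb')) for n in('w3','w4','w5')}
seed={'w3':(239,77),'w4':(374,68),'w5':(102,86)}
def comp(m,c,lo,hi):
    n,l,s,ce=cv2.connectedComponentsWithStats(m.astype(np.uint8)); 
    i=[k for k in range(1,n) if lo<s[k,4]<hi]; k=min(i,key=lambda k:np.hypot(*(ce[k]-c))); return ce[k],s[k],l==k
pup={};ring={}
for n,c in seed.items():
    g=cv2.imread(f'pics/{n}.png').max(2); c=np.array(c)
    pup[n],s,_=comp(g<90,c,10,400)
    G=cv2.resize(g,None,fx=4,fy=4,interpolation=cv2.INTER_CUBIC)
    a,s2,_=comp(g>150,c,60,3000); 
    print(n,'pupil',pup[n].round(2),s,'ring',a.round(2),s2)
def multi(px):
    A=np.zeros((3,3));b=np.zeros(3)
    for n,u in px.items():
        o,v=ray(*D[n],u); v=v/np.linalg.norm(v); P=np.eye(3)-np.outer(v,v); A+=P;b+=P@o
    X=np.linalg.solve(A,b); return X.round(4),[ (np.array(u)-proj(*D[n],X)).round(1).tolist() for n,u in px.items()]
print('pupil',multi(pup))
cr=lambda n,x,y:(((305,2) if n=='w4' else (36,21))[0]+x/2.8-.5,((305,2) if n=='w4' else (36,21))[1]+y/2.8-.5)
d1=multi({'w4':cr('w4',107,154),'w5':cr('w5',121,152),'w3':(180+103/3.2-.5,5+197/3.2-.5)});d2=multi({'w4':cr('w4',264,172),'w5':cr('w5',279,170),'w3':(180+283/3.2-.5,5+217/3.2-.5)})
print('dots',d1,d2); d=d1[0]-d2[0];print(np.degrees(np.arctan2(d[1],d[0])))
```

```text
w3 pupil [238.91  76.96] [232  70  15  15 186] ring [238.79  73.86] [222  58  35  34 697]
w4 pupil [373.78  67.28] [366  60  17  16 199] ring [398.56  63.51] [394  59  10  10  71]
w5 pupil [101.69  85.98] [ 94  79  17  15 186] ring [94.32 75.25] [ 75  68  43  17 312]
pupil (array([ 0.5084, -0.1881,  0.1042]), [[0.1, 0.0], [-0.1, 0.1], [-0.1, -0.1]])
dots (array([ 0.5183, -0.1678,  0.0945]), [[0.0, 0.1], [0.0, -0.2], [-0.1, 0.1]]) (array([ 0.5108, -0.2102,  0.0948]), [[0.0, -0.0], [0.0, 0.1], [-0.0, -0.1]])
79.96889530562103
```

Run:
```python
from h import *; import pickle
K,T=pickle.load(open('pics/w2.pkl','rb')); im=cv2.imread('pics/w2.png').astype(int)
for r in (80,120,160,200,240): print(r,[tuple(im[r,c].tolist()) for c in range(364,388,2)])
for uv in [(375,80),(377,200)]: print(onplane(K,T,uv,.13))
```

```text
80 [(71, 72, 67), (70, 71, 66), (70, 72, 66), (69, 72, 66), (68, 70, 64), (39, 40, 36), (79, 81, 73), (111, 114, 105), (116, 120, 110), (118, 121, 110), (117, 120, 110), (117, 121, 111)]
120 [(67, 69, 64), (68, 69, 64), (68, 70, 65), (68, 70, 65), (61, 64, 58), (42, 43, 39), (89, 90, 83), (113, 115, 106), (115, 117, 109), (115, 119, 109), (116, 120, 110), (117, 119, 109)]
160 [(68, 69, 63), (67, 68, 63), (67, 69, 64), (66, 69, 63), (53, 55, 51), (54, 55, 51), (98, 100, 92), (114, 116, 108), (113, 117, 107), (113, 116, 106), (113, 116, 106), (114, 118, 107)]
200 [(66, 68, 62), (65, 67, 61), (66, 68, 62), (65, 67, 61), (45, 46, 42), (66, 67, 62), (106, 108, 100), (114, 115, 107), (112, 115, 105), (112, 115, 106), (112, 114, 105), (111, 114, 104)]
240 [(36, 37, 34), (36, 37, 33), (35, 36, 33), (36, 36, 34), (35, 35, 33), (80, 83, 76), (108, 111, 102), (111, 114, 105), (112, 115, 105), (111, 115, 105), (111, 115, 105), (111, 115, 105)]
[0.55271553 0.24250947 0.13      ]
[0.54304004 0.14406744 0.13      ]
```

>>> play_rows([
  [0.002,0.02,0,1.24],
  [0.002,0.025,0,1.24],
  [0.002,0.028,0,1.24],
  [0.002,0.028,0,1.24],
  [0.002,0.028,0,1.24],
  [0.002,0.028,0,1.24],
  [0.004,0.028,0,1.24],
  [0.004,0.028,0,1.24],
])

```text
t: 12.88
position: [0.4437, -0.0773, 0.2344]
orientation: [0.0, 0.789, 0.615, 0.0]
contact_force: [-0.7, 0.9, -0.8]
finger_gap: 0.235
finger_force: 39.6
```

>>> play_rows([
  [0.005,0.028,0,1.24],
  [0.006,0.028,0,1.24],
  [0.008,0.028,0,1.24],
  [0.008,0.028,0,1.24],
  [0.008,0.028,0,1.24],
  [0.008,0.028,0,1.24],
  [0.008,0.028,0,1.24],
  [0.008,0.028,0,1.24],
])

```text
t: 13.88
position: [0.5024, 0.1466, 0.2344]
orientation: [0.0, 0.215, 0.977, 0.0]
contact_force: [0.2, -0.2, -0.3]
finger_gap: 0.237
finger_force: 39.6
```

>>> play_rows([
  [0.002,0.02,0,1.24],
  [0,0,-0.02,1.18],
  [0,0,-0.04,0],
  [0,0,0,0],
  [0,0,0,0],
])

```text
t: 14.5
position: [0.5052, 0.1652, 0.1756]
orientation: [0.001, 0.051, 0.999, 0.0]
contact_force: [0.6, -0.5, 0.3]
finger_gap: 0.237
finger_force: 39.7
```

```bash
python3 snap.py w6
```

```text
14.5 [0.5052 0.1652 0.1756] [0.101 0.995 0.001] [ 0.21  0.07  1.54  0.    1.53 -1.26]
```

>>> play_rows([
  [0.012,-0.001,-0.002,0],
  [0.013,-0.0015,0,0],
  [0.004,0,0,0],
  [0.004,-0.0005,0,0],
  [0.004,-0.0005,0,0],
  [0.004,-0.0005,0,0],
], squeeze=25)

```text
t: 15.3
position: [0.5417, 0.1611, 0.1724]
orientation: [-0.006, 0.051, 0.999, -0.0]
contact_force: [-13.3, 1.2, 8.2]
finger_gap: 0.23
finger_force: 41.3
```

```bash
cat > foot.py <<'E'
# far-edge pixels of the seal foot (image top side) in a wrist picture -> tilt in the tool x-z plane
import sys
from h import *
n=sys.argv[1]; im=cv2.imread(f'pics/{n}.png').astype(int)
b,g,r=im[...,0],im[...,1],im[...,2]
m=((r>b+8)&(r>g*1.15)&(r<130)).astype(np.uint8); m[:, :190]=0; m[:,315:]=0; m[:100]=0; m[310:]=0
m=cv2.morphologyEx(m,cv2.MORPH_OPEN,np.ones((3,3),np.uint8)); k,l,s,c=cv2.connectedComponentsWithStats(m); i=1+s[1:,4].argmax(); m=l==i; print(s[i])
for col in range(214,296,8):
    ys=np.nonzero(m[:,col])[0]; print(col,ys[:1],ys[-1:],end=' | ')
for row in range(s[i][1],s[i][1]+40,4):
    xs=np.nonzero(m[row])[0]; print(row,xs[:1],xs[-1:],end=' ; ')
E
python3 snap.py w7; python3 foot.py w6; echo; python3 foot.py w7;echo; python3 foot.py w3
```

```text
15.3 [0.5417 0.1611 0.1724] [ 0.101  0.995 -0.001] [ 0.19  0.16  1.45  0.    1.55 -1.28]
[ 213  207   78   93 4759]
214 [211] [228] | 222 [207] [227] | 230 [207] [289] | 238 [207] [296] | 246 [208] [299] | 254 [208] [299] | 262 [208] [297] | 270 [208] [292] | 278 [209] [227] | 286 [209] [227] | 294 [] [] | 207 [216] [240] ; 211 [214] [287] ; 215 [213] [290] ; 219 [213] [290] ; 223 [213] [289] ; 227 [213] [289] ; 231 [230] [272] ; 235 [230] [272] ; 239 [230] [272] ; 243 [230] [272] ; 
[ 212  195   80  107 5628]
214 [196] [228] | 222 [195] [228] | 230 [195] [290] | 238 [196] [296] | 246 [196] [300] | 254 [196] [300] | 262 [196] [297] | 270 [196] [292] | 278 [196] [227] | 286 [197] [227] | 294 [] [] | 195 [215] [236] ; 199 [213] [289] ; 203 [212] [290] ; 207 [213] [291] ; 211 [213] [290] ; 215 [213] [290] ; 219 [213] [290] ; 223 [213] [289] ; 227 [213] [289] ; 231 [230] [272] ; 
[ 213  208   77   92 4532]
214 [211] [227] | 222 [210] [227] | 230 [211] [290] | 238 [211] [297] | 246 [210] [299] | 254 [210] [298] | 262 [213] [297] | 270 [212] [292] | 278 [211] [227] | 286 [213] [227] | 294 [] [] | 208 [256] [258] ; 212 [214] [285] ; 216 [213] [289] ; 220 [214] [289] ; 224 [214] [289] ; 228 [225] [276] ; 232 [230] [272] ; 236 [230] [272] ; 240 [230] [272] ; 244 [230] [272] ;
```

```bash
cat > tilt.py <<'E'
from h import *
K,_,p=T_wc('wrist'); Tc=np.array(p['tool_from_camera'])
for f in range(0,46,4):
    a=np.radians(f); c,s=np.cos(a),np.sin(a)
    # seal: local u along foot +x, v downward from the pivot; foot swings to tool +x
    P=lambda u,v:np.array([u*c+v*s,0,-u*s+v*c])
    print(f,[proj(K,Tc,P(u,v))[1].round(1) for u,v in((.01,.0495),(.01,.0375),(-.01,.0495))])
E
python3 tilt.py
```

```text
0 [np.float64(207.7), np.float64(214.9), np.float64(240.7)]
4 [np.float64(202.3), np.float64(210.7), np.float64(234.7)]
8 [np.float64(197.0), np.float64(206.6), np.float64(228.8)]
12 [np.float64(191.8), np.float64(202.7), np.float64(222.9)]
16 [np.float64(186.9), np.float64(199.0), np.float64(217.2)]
20 [np.float64(182.1), np.float64(195.5), np.float64(211.6)]
24 [np.float64(177.5), np.float64(192.2), np.float64(206.1)]
28 [np.float64(173.1), np.float64(189.1), np.float64(200.7)]
32 [np.float64(168.9), np.float64(186.3), np.float64(195.5)]
36 [np.float64(165.0), np.float64(183.7), np.float64(190.4)]
40 [np.float64(161.3), np.float64(181.4), np.float64(185.5)]
44 [np.float64(158.0), np.float64(179.4), np.float64(180.7)]
```

>>> play_rows([
  [0.004,-0.0004,0,0],
  [0.004,-0.0004,0,0],
  [0.004,-0.0004,0,0],
  [0.003,-0.0003,0,0],
  [0,0,0,0],
])

```text
t: 15.98
position: [0.5575, 0.1595, 0.171]
orientation: [-0.005, 0.051, 0.999, -0.0]
contact_force: [-9.4, 0.3, 3.3]
finger_gap: 0.234
finger_force: 39.5
```

```bash
python3 snap.py w8; python3 foot.py w8
```

```text
15.975 [0.5575 0.1595 0.171 ] [ 0.102  0.995 -0.001] [ 0.18  0.19  1.41  0.    1.55 -1.29]
[ 210  169   84  134 7031]
214 [169] [209] | 222 [169] [209] | 230 [169] [289] | 238 [169] [298] | 246 [170] [301] | 254 [170] [302] | 262 [170] [299] | 270 [170] [291] | 278 [170] [210] | 286 [170] [210] | 294 [] [] | 169 [212] [240] ; 173 [211] [292] ; 177 [210] [292] ; 181 [210] [293] ; 185 [210] [293] ; 189 [210] [293] ; 193 [211] [292] ; 197 [211] [291] ; 201 [211] [291] ; 205 [212] [290] ;
```

>>> play_rows([
  [-0.006,0.0005,0,0],
  [-0.012,0.001,0,0],
  [-0.02,0,0,0],
  [-0.02,0,0.02,0],
  [0,0,0.035,0],
  [0,0,0,0],
  [0,0,0,0],
], squeeze=55)

```text
t: 16.9
position: [0.5028, 0.1606, 0.2265]
orientation: [-0.0, 0.051, 0.999, -0.0]
contact_force: [0.3, 0.6, -0.8]
finger_gap: 0.227
finger_force: 54.6
```

```bash
python3 snap.py w9; python3 foot.py w9
```

```text
16.9 [0.5028 0.1606 0.2265] [ 0.102  0.995 -0.   ] [ 0.2   0.04  1.46  0.    1.63 -1.27]
[ 210  171   83  132 6882]
214 [171] [210] | 222 [171] [210] | 230 [171] [289] | 238 [171] [298] | 246 [171] [301] | 254 [172] [301] | 262 [172] [299] | 270 [172] [291] | 278 [172] [211] | 286 [172] [212] | 294 [] [] | 171 [212] [253] ; 175 [211] [291] ; 179 [210] [292] ; 183 [210] [292] ; 187 [210] [292] ; 191 [210] [292] ; 195 [211] [291] ; 199 [211] [291] ; 203 [211] [291] ; 207 [212] [290] ;
```

>>> play_rows([
  [0.01,-0.0005,-0.03,0],
  [0.01,0,-0.025,0],
  [0.02,-0.0005,0,0],
  [0.012,-0.0005,0,0],
  [0.005,0,0,0],
  [0.0032,0,0,0],
  [0,0,0,0],
], squeeze=45)

```text
t: 17.82
position: [0.5579, 0.1589, 0.1697]
orientation: [-0.008, 0.051, 0.999, -0.001]
contact_force: [-11.7, -1.4, 0.8]
finger_gap: 0.226
finger_force: 53.8
```

>>> play_rows([
  [0,0,0,0],
  [-0.006,0,0,0],
  [-0.012,0.001,0,0],
  [-0.02,0,0,0],
  [-0.02,0,0.02,0],
  [0,0,0.035,0],
  [0,0,0,0],
  [0,0,0,0],
], squeeze=55)

```text
t: 18.82
position: [0.5051, 0.1602, 0.2268]
orientation: [0.0, 0.051, 0.999, 0.0]
contact_force: [0.1, -0.2, -1.4]
finger_gap: 0.229
finger_force: 54.3
```

```bash
python3 snap.py w10; python3 foot.py w10
```

```text
18.825 [0.5051 0.1602 0.2268] [0.102 0.995 0.   ] [ 0.2   0.05  1.46  0.    1.64 -1.27]
[ 210  170   84  132 6923]
214 [170] [209] | 222 [170] [209] | 230 [170] [289] | 238 [170] [298] | 246 [170] [301] | 254 [170] [301] | 262 [171] [299] | 270 [171] [291] | 278 [171] [210] | 286 [171] [210] | 294 [] [] | 170 [212] [259] ; 174 [211] [291] ; 178 [210] [292] ; 182 [210] [292] ; 186 [210] [292] ; 190 [210] [292] ; 194 [211] [291] ; 198 [211] [291] ; 202 [211] [291] ; 206 [211] [290] ;
```

>>> play_rows([
  [-0.003,-0.012,0.005,-1.22],
  [-0.003,-0.016,0.005,-1.22],
  [-0.003,-0.019,0.005,-1.22],
  [-0.003,-0.019,0.005,-1.22],
  [-0.003,-0.019,0,-1.22],
  [-0.004,-0.019,0,-1.22],
  [-0.004,-0.019,0,-1.22],
  [-0.004,-0.019,0,-1.22],
])

```text
t: 19.88
position: [0.4776, 0.0175, 0.2452]
orientation: [-0.001, 0.671, 0.742, -0.001]
contact_force: [-0.7, 0.6, -1.0]
finger_gap: 0.233
finger_force: 54.3
```

>>> play_rows([
  [-0.004,-0.019,0,-1.22],
  [-0.004,-0.019,0,-1.22],
  [-0.004,-0.019,0,-1.22],
  [-0.004,-0.019,0,-1.22],
  [-0.004,-0.019,0,-1.22],
  [-0.004,-0.019,0,-1.22],
  [-0.004,-0.019,0,-1.22],
  [-0.004,-0.019,0,-1.22],
])

```text
t: 20.88
position: [0.4456, -0.1343, 0.2453]
orientation: [-0.001, 0.988, 0.153, -0.001]
contact_force: [0.3, 0.6, 0.1]
finger_gap: 0.231
finger_force: 54.3
```

>>> play_rows([
  [-0.004,-0.018,0,-1.22],
  [-0.003,-0.012,-0.003,-1.22],
  [-0.003,-0.008,-0.01,-1.04],
  [0,0,-0.01,0],
  [0,0,0,0],
  [0,0,0,0],
])

```text
t: 21.62
position: [0.4364, -0.1715, 0.2239]
orientation: [-0.0, 0.996, -0.085, -0.0]
contact_force: [-0.6, 0.5, -0.8]
finger_gap: 0.222
finger_force: 54.3
```

```bash
python3 snap.py w11; python3 foot.py w11
python3 - <<'E'
from h import *
for n in ['top','side']: cv2.imwrite(f'pics/{n}2.png',cams.camera(n)[:,:,::-1])
E
```

```text
21.625 [ 0.4364 -0.1715  0.2239] [-0.17  -0.985 -0.   ] [-0.5  -0.09  1.6   0.    1.63  1.25]
[ 210  170   84  133 6891]
214 [170] [209] | 222 [170] [209] | 230 [170] [289] | 238 [170] [298] | 246 [170] [301] | 254 [170] [302] | 262 [171] [300] | 270 [171] [292] | 278 [171] [210] | 286 [171] [210] | 294 [] [] | 170 [212] [260] ; 174 [211] [291] ; 178 [211] [292] ; 182 [210] [293] ; 186 [210] [293] ; 190 [210] [292] ; 194 [211] [292] ; 198 [211] [291] ; 202 [211] [290] ; 206 [212] [289] ;
```

>>> play_rows([
  [0.0009,-0.004,-0.0004,0],
  [0,0,0,0],
  [0,0,0,0],
])

```text
t: 22.15
position: [0.4372, -0.1759, 0.2237]
orientation: [0.0, 0.996, -0.086, 0.0]
contact_force: [1.0, -0.1, -0.6]
finger_gap: 0.229
finger_force: 54.3
```

```bash
python3 snap.py w12
python3 - <<'E'
from h import *; import pickle
K,T=pickle.load(open('pics/w12.pkl','rb')); im=cv2.imread('pics/w12.png')
print('lens pred',proj(K,T,np.array([.5084,-.1881,.1042])))
g=im.max(2); n,l,s,c=cv2.connectedComponentsWithStats((g<90).astype(np.uint8))
k,_,p=T_wc('wrist'); Tc=np.array(p['tool_from_camera'])
for f in(0,26,30,34):
    a=np.radians(f);print(f,proj(k,Tc,np.array([-.0175*np.sin(a),0,-.0175*np.cos(a)])).round(1))
t=cv2.imread('pics/side2.png'); d=cv2.imread('pics/top2.png')
def up(i,x,y,w,h,f): return cv2.resize(i[y:y+h,x:x+w],None,fx=f,fy=f,interpolation=cv2.INTER_CUBIC)
cv2.imwrite('pics/fin.png',np.hstack([up(im,160,40,180,290,2),np.vstack([up(t,240,120,100,73,4)[:290,:400],up(d,110,100,200,145,2)])]))
for nm in('w3','w12'):
    i=cv2.imread(f'pics/{nm}.png').astype(int)[:,:,2]; print(nm,i[250:312:4,251].tolist())
E
```

```text
22.15 [ 0.4372 -0.1759  0.2237] [-0.171 -0.985  0.   ] [-0.5  -0.08  1.59 -0.    1.63  1.24]
lens pred [250.29099698  92.76751549]
0 [250.5 288.6]
26 [250.5 303.8]
30 [250.5 305.3]
34 [250.5 306.7]
w3 [32, 49, 50, 50, 51, 55, 66, 66, 65, 64, 64, 63, 60, 142, 141, 141]
w12 [47, 48, 48, 48, 64, 66, 65, 66, 66, 68, 64, 63, 61, 76, 60, 28]
```

View pics/fin.png

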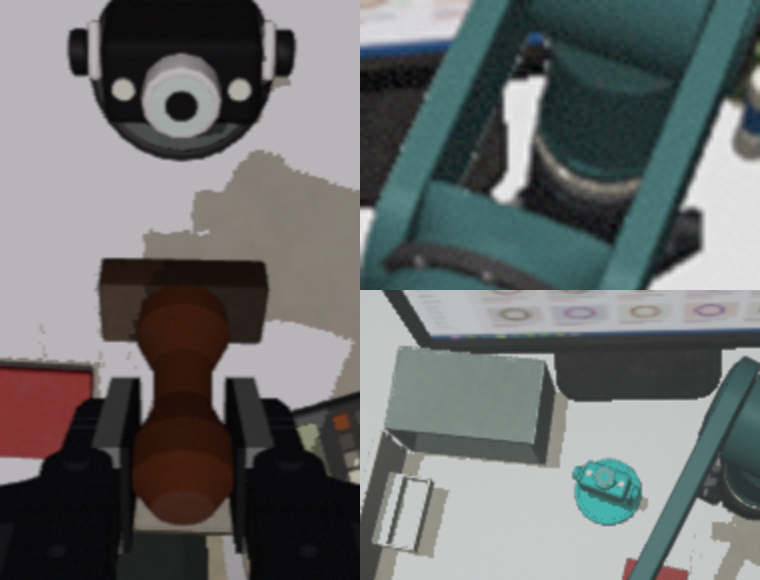

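The final view shows the lens pupil at px (250.5,93), in line with the seal, whose foot edge is at row 170 with its dark side strip below. The top view shows the door still open. The dark strip looks narrower than my tilt model predicts, so I'll check the row profile before trusting the tilt.

Run:
```python
from h import *
for nm,r0 in(('w3',200),('w6',200),('w12',162)):
    i=cv2.imread(f'pics/{nm}.png').astype(int)[:,:,2]
    print(nm,r0,i[r0:r0+55,218:226].mean(1).round().astype(int).tolist()); print(i[r0:r0+55,278:286].mean(1).round().astype(int).tolist())
    for r in range(r0+10,r0+50,6):
        xs=i[r,195:310]; print(r,xs[:26].tolist(),xs[-30:].tolist()) if nm=='w12' else 0
```

```text
w3 200 [173, 173, 173, 172, 162, 103, 35, 15, 16, 16, 17, 27, 45, 57, 61, 58, 44, 41, 41, 41, 41, 42, 41, 41, 41, 41, 41, 41, 40, 44, 44, 44, 43, 42, 41, 40, 40, 39, 38, 36, 35, 35, 34, 32, 31, 30, 30, 30, 28, 26, 26, 25, 24, 23, 22]
[168, 170, 173, 173, 173, 173, 161, 93, 31, 14, 14, 15, 16, 22, 33, 38, 40, 40, 41, 41, 41, 41, 41, 40, 40, 41, 40, 40, 40, 45, 46, 46, 46, 45, 45, 44, 44, 44, 42, 42, 42, 40, 40, 38, 37, 37, 36, 34, 33, 33, 32, 31, 30, 28, 27]
w6 200 [149, 150, 153, 157, 174, 119, 43, 20, 20, 21, 22, 28, 40, 47, 49, 49, 49, 49, 49, 49, 50, 50, 50, 50, 49, 49, 50, 49, 49, 56, 57, 57, 56, 55, 53, 52, 52, 50, 49, 47, 46, 46, 45, 43, 41, 40, 39, 39, 37, 35, 34, 34, 32, 30, 28]
[205, 205, 205, 205, 205, 204, 190, 111, 38, 20, 21, 21, 22, 30, 42, 47, 49, 49, 49, 49, 49, 49, 49, 49, 48, 49, 48, 48, 50, 58, 59, 59, 59, 58, 58, 58, 57, 57, 55, 54, 54, 52, 52, 50, 48, 48, 46, 46, 44, 42, 41, 40, 39, 38, 36]
w12 162 [184, 184, 184, 184, 184, 183, 169, 76, 34, 32, 32, 33, 33, 34, 34, 34, 35, 35, 36, 41, 54, 65, 66, 66, 65, 65, 66, 66, 66, 66, 66, 65, 65, 66, 65, 65, 65, 66, 65, 66,
[... 1435 characters left out ...]
, 65, 65, 64, 66, 67, 67, 66, 64] [39, 40, 40, 40, 38, 38, 39, 39, 39, 38, 40, 41, 68, 109, 128, 130, 130, 129, 130, 130, 129, 129, 129, 129, 129, 130, 130, 131, 132, 131]
202 [184, 184, 184, 184, 184, 184, 184, 184, 184, 184, 184, 184, 184, 182, 178, 131, 70, 63, 66, 67, 67, 66, 66, 66, 65, 65] [37, 39, 40, 39, 39, 40, 39, 39, 39, 38, 41, 80, 149, 181, 184, 184, 184, 184, 184, 184, 182, 182, 184, 184, 184, 184, 183, 182, 180, 180]
208 [184, 184, 184, 184, 184, 184, 184, 184, 184, 184, 184, 184, 184, 183, 176, 142, 92, 65, 65, 67, 69, 68, 69, 68, 67, 68] [40, 39, 39, 40, 39, 39, 39, 39, 41, 42, 75, 147, 181, 184, 183, 184, 184, 184, 184, 184, 184, 184, 184, 184, 184, 184, 183, 184, 184, 184]
```

```bash
cat > fit.py <<'E'
from h import *; from scipy.optimize import least_squares
K,_,p=T_wc('wrist'); Tc=np.array(p['tool_from_camera'])
def rows(f,d,z,pts):
    c,s=np.cos(f),np.sin(f); return np.array([proj(K,Tc,np.array([d+u*c+v*s,0,z-u*s+v*c]))[1] for u,v in pts])
for hgt in(.012,.0107):
    pts=[(.01,.0495),(.01,.0495-hgt),(-.01,.0495-hgt)]
    for obs in([169.6,182.5,211.2],[169.0,182.0,210.7],[170.2,183,211.7]):
        r=least_squares(lambda q:rows(*q,pts)-obs,[.5,0,0],x_scale=[.1,.01,.01]); f,d,z=r.x
        print(hgt,np.degrees(f).round(1),(r.x[1:]*1000).round(1),'rubber',np.round([1000*(d+.0495*np.sin(f)),1000*(z+.0495*np.cos(f))],1))
        r=least_squares(lambda q:rows(q[0],q[1],0,pts)-obs,[.5,0]);print('  z=0',np.degrees(r.x[0]).round(1),(r.x[1]*1000).round(1),r.fun.round(1))
E
python3 fit.py
```

```text
0.012 22.4 [ 2.  10.7] rubber [20.8 56.5]
  z=0 24.0 3.9 [-1.4  0.1  1.3]
0.012 22.6 [ 2.2 10.4] rubber [21.3 56.1]
  z=0 24.3 4.1 [-1.3  0.1  1.3]
0.012 22.1 [ 1.8 11. ] rubber [20.4 56.9]
  z=0 23.8 3.8 [-1.4  0.1  1.4]
0.0107 25.2 [1.8 3.3] rubber [22.9 48.1]
  z=0 26.0 2.3 [-0.4  0.1  0.4]
0.0107 25.5 [2. 3.] rubber [23.3 47.7]
  z=0 26.2 2.5 [-0.4  0.1  0.3]
0.0107 24.9 [1.6 3.7] rubber [22.4 48.6]
  z=0 25.7 2.1 [-0.5  0.1  0.4]
```

The fitted edges give an actual tilt of about 26°, which is short of the ~32° lean. I'll go back to the cabinet edge and add about 6°.

>>> play_rows([
  [0.003,0.012,0.008,1.22],
  [0.003,0.016,0.008,1.22],
  [0.003,0.019,0.007,1.22],
  [0.003,0.019,0,1.22],
  [0.003,0.019,0,1.22],
  [0.004,0.019,0,1.22],
  [0.004,0.019,0,1.22],
  [0.004,0.019,0,1.22],
])

```text
t: 23.2
position: [0.4642, -0.0332, 0.2467]
orientation: [0.0, 0.826, 0.563, 0.0]
contact_force: [-0.1, 0.0, -1.1]
finger_gap: 0.23
finger_force: 54.3
```

>>> play_rows([
  [0.004,0.019,0,1.22],
  [0.004,0.019,0,1.22],
  [0.004,0.019,0,1.22],
  [0.004,0.019,0,1.22],
  [0.004,0.019,0,1.22],
  [0.004,0.019,0,1.22],
  [0.004,0.019,0,1.22],
  [0.004,0.019,0,1.22],
])

```text
t: 24.2
position: [0.4963, 0.1188, 0.2466]
orientation: [0.0, 0.287, 0.958, 0.0]
contact_force: [0.2, -1.0, -2.1]
finger_gap: 0.23
finger_force: 54.3
```

>>> play_rows([
  [0.004,0.018,0,1.22],
  [0.003,0.014,0,1.22],
  [0.003,0.008,-0.01,1.04],
  [0,0,-0.03,0],
  [0,0,0,0],
])

```text
t: 24.82
position: [0.5046, 0.158, 0.2038]
orientation: [-0.003, 0.051, 0.999, -0.001]
contact_force: [0.0, 0.7, -1.5]
finger_gap: 0.226
finger_force: 54.3
```

>>> play_rows([
  [0.012,-0.0005,-0.032,0],
  [0.02,0,0,0],
  [0.018,-0.0005,0,0],
  [0.005,-0.0005,0,0],
  [0.004,0,0,0],
  [0.003,0,0,0],
  [0.003,0,0,0],
  [0,0,0,0],
], squeeze=35)

```text
t: 25.82
position: [0.567, 0.1567, 0.1738]
orientation: [-0.006, 0.051, 0.999, -0.001]
contact_force: [-9.5, -0.2, 0.0]
finger_gap: 0.229
finger_force: 50.9
```

```bash
python3 snap.py w13
cat > edges.py <<'E'
import sys
from h import *
i=cv2.imread(f'pics/{sys.argv[1]}.png').astype(int)[:,:,2]
print(i[150:222,218:226].mean(1).round().astype(int).tolist()); print(i[150:222,278:286].mean(1).round().astype(int).tolist())
E
python3 edges.py w13
```

```text
25.825 [0.567  0.1567 0.1738] [ 0.102  0.995 -0.002] [ 0.17  0.21  1.39  0.    1.56 -1.3 ]
[170, 166, 139, 73, 75, 80, 82, 82, 78, 50, 39, 38, 39, 39, 40, 39, 39, 40, 40, 40, 40, 40, 41, 41, 46, 53, 52, 48, 48, 48, 47, 48, 48, 47, 48, 48, 48, 48, 48, 47, 48, 48, 48, 48, 48, 48, 47, 48, 48, 48, 56, 78, 80, 80, 80, 80, 80, 80, 80, 80, 80, 80, 80, 80, 80, 80, 80, 80, 80, 80, 80, 79]
[226, 204, 177, 162, 104, 71, 78, 82, 82, 77, 57, 53, 53, 54, 55, 55, 55, 56, 56, 56, 57, 57, 58, 60, 63, 77, 90, 84, 78, 78, 78, 79, 78, 78, 78, 78, 78, 80, 78, 79, 79, 79, 78, 77, 77, 78, 78, 78, 79, 79, 80, 94, 131, 134, 129, 112, 109, 106, 85, 82, 82, 82, 82, 82, 82, 82, 82, 82, 82, 81, 81, 81]
```

>>> play_rows([
  [0,0,0,0],
  [-0.006,0,0,0],
  [-0.012,0.001,0,0],
  [-0.025,0,0,0],
  [-0.022,0,0.02,0],
  [0,0,0.033,0],
  [0,0,0,0],
  [0,0,0,0],
], squeeze=55)

```text
t: 26.88
position: [0.506, 0.1576, 0.2274]
orientation: [0.0, 0.051, 0.999, 0.0]
contact_force: [0.6, 0.4, -0.6]
finger_gap: 0.227
finger_force: 54.2
```

```bash
python3 snap.py w14; python3 edges.py w14; sed -i 's/for obs in(.*):/for obs in([159.3,174.2,201.1],):/' fit.py; python3 fit.py
```

```text
26.875 [0.506  0.1576 0.2274] [0.102 0.995 0.   ] [ 0.19  0.05  1.46 -0.    1.64 -1.27]
[155, 155, 155, 156, 156, 156, 156, 156, 155, 154, 142, 66, 35, 33, 33, 33, 34, 34, 34, 34, 34, 35, 35, 35, 35, 39, 45, 47, 44, 43, 43, 42, 43, 43, 44, 43, 43, 43, 43, 43, 42, 43, 43, 43, 43, 43, 43, 42, 42, 43, 44, 44, 49, 71, 73, 74, 73, 74, 73, 73, 72, 72, 72, 73, 72, 72, 72, 72, 72, 73, 73, 73]
[213, 213, 213, 213, 213, 213, 213, 213, 213, 213, 212, 196, 100, 50, 45, 46, 46, 47, 48, 48, 48, 49, 49, 49, 50, 53, 60, 75, 78, 72, 69, 71, 72, 73, 72, 71, 71, 72, 72, 72, 71, 72, 72, 72, 67, 66, 66, 66, 68, 70, 71, 71, 69, 64, 72, 73, 73, 73, 73, 74, 73, 74, 73, 73, 73, 73, 73, 73, 73, 73, 73, 73]
0.012 29.4 [ 4.3 11.3] rubber [28.6 54.5]
  z=0 31.3 6.0 [-1.5  0.3  1.3]
0.0107 32.3 [4.2 2.8] rubber [30.7 44.6]
  z=0 32.9 4.6 [-0.4  0.1  0.3]
```

```bash
sed -i 's/for obs in(.*):/for obs in([161.4,176.0,202.9],[161.0,176.4,202.9]):/' fit.py; python3 fit.py
python3 - <<'E'
import cv2
i=cv2.imread('pics/w14.png').astype(int)[:,:,2]
for r in (164,170,175,177,180,184): print(r,i[r,200:216].tolist(),i[r,286:302].tolist())
E
```

```text
0.012 28.6 [ 3.5 12.3] rubber [27.2 55.7]
  z=0 30.6 5.4 [-1.6  0.3  1.4]
0.012 30.3 [ 3.1 10.2] rubber [28.1 52.9]
  z=0 32.0 4.7 [-1.4  0.3  1.2]
0.0107 31.4 [3.4 3.8] rubber [29.2 46. ]
  z=0 32.3 3.9 [-0.5  0.1  0.4]
0.0107 33.2 [3.1 1.4] rubber [30.2 42.8]
  z=0 33.5 3.3 [-0.2  0.1  0.1]
164 [154, 153, 154, 155, 154, 154, 153, 152, 132, 87, 41, 33, 33, 33, 33, 33] [45, 45, 45, 46, 46, 46, 53, 107, 179, 209, 213, 213, 213, 213, 213, 213]
170 [152, 153, 152, 153, 154, 153, 152, 147, 107, 49, 35, 35, 34, 35, 36, 34] [49, 48, 48, 47, 48, 49, 50, 62, 128, 188, 211, 213, 213, 213, 213, 213]
175 [155, 155, 155, 155, 155, 154, 150, 113, 57, 38, 40, 40, 39, 39, 38, 40] [52, 51, 52, 52, 51, 50, 50, 50, 75, 166, 209, 213, 213, 213, 213, 214]
177 [156, 156, 156, 155, 155, 155, 151, 121, 71, 44, 46, 46, 46, 45, 45, 47] [73, 71, 71, 70, 70, 71, 70, 67, 72, 137, 192, 211, 213, 213, 213, 213]
180 [154, 154, 154, 154, 155, 154, 153, 133, 88, 47, 42, 42, 44, 43, 43, 43] [71, 70, 63, 64, 71, 70, 70, 68, 94, 172, 209, 213, 213, 213, 213, 213]
184 [154, 154, 153, 153, 153, 153, 153, 150, 110, 52, 41, 44, 43, 44, 43, 44] [70, 72, 74, 73, 73, 74, 70, 79, 141, 194, 211, 213, 213, 213, 213, 213]
```

>>> play_rows([
  [-0.003,-0.012,0.005,-1.22],
  [-0.003,-0.016,0.005,-1.22],
  [-0.004,-0.019,0.005,-1.22],
  [-0.004,-0.019,0.005,-1.22],
  [-0.004,-0.019,0,-1.22],
  [-0.004,-0.019,0,-1.22],
  [-0.004,-0.019,0,-1.22],
  [-0.004,-0.019,0,-1.22],
])

```text
t: 27.92
position: [0.4755, 0.015, 0.2458]
orientation: [-0.001, 0.671, 0.742, -0.001]
contact_force: [0.3, -0.3, -1.7]
finger_gap: 0.234
finger_force: 54.2
```

>>> play_rows([
  [-0.004,-0.019,0,-1.22],
  [-0.004,-0.019,0,-1.22],
  [-0.004,-0.019,0,-1.22],
  [-0.004,-0.019,0,-1.22],
  [-0.004,-0.019,0,-1.22],
  [-0.004,-0.019,0,-1.22],
  [-0.004,-0.019,0,-1.22],
  [-0.004,-0.019,0,-1.22],
])

```text
t: 28.92
position: [0.4435, -0.1368, 0.2459]
orientation: [-0.001, 0.988, 0.153, -0.001]
contact_force: [-0.1, -0.3, -0.6]
finger_gap: 0.23
finger_force: 54.2
```

>>> play_rows([
  [-0.004,-0.018,0,-1.22],
  [-0.004,-0.012,-0.003,-1.22],
  [-0.004,-0.008,-0.01,-1.04],
  [0,0,-0.01,0],
  [0,0,0,0],
  [0,0,0,0],
  [0,0,0,0],
])

```text
t: 29.8
position: [0.4325, -0.1742, 0.2251]
orientation: [0.0, 0.996, -0.085, 0.0]
contact_force: [0.4, 0.1, -0.7]
finger_gap: 0.228
finger_force: 54.2
```

```bash
python3 snap.py w15; python3 edges.py w15;  python3 - <<'E'
from h import *; import pickle
K,T=pickle.load(open('pics/w15.pkl','rb')); L=np.array([.5084,-.1881,.1042]); u=proj(K,T,L); print('lens pred',u)
g=cv2.imread('pics/w15.png').max(2); n,l,s,c=cv2.connectedComponentsWithStats((g<90).astype(np.uint8)); k=[i for i in range(1,n) if 50<s[i,4]<400]; print([c[i].round(1).tolist() for i in k if np.hypot(*(c[i]-u))<15])
E
```

```text
29.8 [ 0.4325 -0.1742  0.2251] [-0.17  -0.985  0.   ] [-0.5  -0.1   1.6  -0.    1.63  1.24]
[184, 184, 184, 184, 184, 183, 184, 184, 184, 182, 169, 78, 38, 36, 36, 36, 37, 38, 38, 38, 39, 39, 40, 40, 41, 49, 62, 66, 63, 62, 62, 62, 62, 62, 62, 61, 61, 61, 62, 62, 62, 62, 62, 63, 62, 62, 61, 61, 61, 62, 63, 65, 100, 176, 184, 184, 184, 184, 184, 184, 184, 181, 181, 180, 179, 181, 183, 184, 184, 184, 184, 184]
[132, 132, 132, 132, 132, 132, 131, 130, 130, 130, 129, 119, 57, 28, 25, 25, 25, 26, 25, 26, 26, 26, 26, 26, 27, 28, 30, 36, 38, 37, 37, 37, 37, 38, 37, 37, 37, 37, 38, 38, 37, 37, 37, 37, 37, 36, 37, 37, 38, 37, 37, 38, 46, 98, 176, 183, 183, 184, 184, 184, 184, 184, 183, 184, 184, 184, 184, 184, 184, 184, 184, 184]
lens pred [251.64371978  85.80994227]
[[251.6, 85.9]]
```

>>> play_rows([
  [-0.0004,-0.0008,-0.0012,0.13],
  [0,0,0,0],
  [0,0,0,0],
  [0,0,0,0],
  [0,0,0,0],
])

```text
t: 30.48
position: [0.4318, -0.1752, 0.2235]
orientation: [0.0, 0.997, -0.077, 0.0]
contact_force: [0.1, 0.1, -0.5]
finger_gap: 0.228
finger_force: 54.2
```

Run:
```python
from h import *
s=robot.get_state(); print(s['position'],s['finger_force'],s['joint_vel'].round(3) if hasattr(s['joint_vel'],'round') else s['joint_vel'])
print(robot.close_job())
```

```text
[ 0.4317734  -0.17517497  0.223479  ] 54.20443193623214 [-0.001 -0.002  0.001 -0.     0.    -0.   ]
the job is handed in; nothing more can be done
None
```

I handed the job in at about 30.5 s: the door is open about 96°, and the seal is held still with the rubber facing the lens about 9 cm away. By my camera fits it is tilted about 32° to match the camera's lean (each figure good to 1–2°); no verdict came back.

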